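# Clear the changing table after a change

### The job

Clear up the changing table: set the beech car on its wheels and the peg doll upright side by side on the floor of the slatted toy crate, lay the hairbrush and the thermometer flat side by side on the floor of the white care tray, and lay the teething ring flat in the round steel bowl for washing. Set each thing down gently rather than dropping it in, and leave the cream jar standing where it is.

Things in the scene. Friction and masses are not known exactly. Their poses are not given: they have to be found in the camera images.
- car: Beech toy car on its wheels: 92 mm long (x, bonnet at +x), 53 wide, 49 high, 160 g. Body 40 wide (y) from 10 to 30 mm up; cabin 50 long, 38 wide on it, centred 6 mm behind the middle. Stiffly turning wheels 26 mm across, 30 mm ahead of and behind the middle: 34 mm of body side is free between them. Origin: middle of the car, level with the wheels' underside; z up.
- doll: Turned beech peg doll, standing, 63 mm high: round body 36 mm across from the foot to 14 mm up, narrowing to 30 at 34 mm up, then a neck and a round head 27 across; 45 g. Origin: centre of the flat foot; z up through the head.
- brush: White plastic baby hairbrush lying on its back, bristles up, 140 mm long (x, head at +x). Handle 18 mm wide (y), 12 thick, from x = -70 to +18 mm; flat oval head 64 long, 40 wide, 9 thick, bristles to 21 mm above the underside. Centre of mass about 18 mm from the origin towards the head; 55 g. Origin: middle of the length, at the underside; z up.
- thermometer: White digital stick thermometer, display up, 120 mm long (x, probe tip at +x). Body 18 mm wide (y), 12 thick, from x = -60 to +16 mm, small grey display; then a taper and a probe 6 mm thick. Centre of mass about 15 mm from the origin towards the body end (-x); 30 g. Origin: middle of the length, at the underside; z up.
- teether: Grey silicone teething ring lying flat: 64 mm across outside, hole 36 mm, 14 mm thick (small nubs on top to 16 mm), 35 g, firm enough to be gripped across its outside. Origin: centre of the ring, at its underside; z is the ring's axis.
- crate: Toy crate: slatted birch, open top, fixed in place. Outside 144 (x) by 204 (y) by 50 mm high, inside 130 by 190 mm, walls 7 mm, floor top 6 mm above the table. Origin: centre of its underside; y along the long side, z up.
- tray: Care tray: rectangular white plastic, open top, fixed in place. Outside with lip 154 (x) by 184 (y) by 31 mm high, inside 140 by 170 mm, floor top 4 mm above the table. Origin: centre of its underside; y along the long side, z up.
- bowl: Round stainless steel bowl, open top, fixed in place: 160 mm across at the rim, 48 mm high, wall 3 mm, nearly upright; inner radius 77 mm at the rim, 71 mm at 8 mm and about 65 mm at the flat floor, whose top is 4 mm above the table. Origin: centre of its underside; z up.
- cream_jar: Small round white jar of cream with a metal lid, 50 mm across, 46 mm high, 90 g, loose. It stands among the things and stays where it is. Origin: centre of its underside; z up.

How it is judged:
By the outcome, as a careful person would: the job done as asked, in the order asked, and still so for the second after the job is handed in, with the robot touching nothing.
It also fails if it takes over 131 s, if anything falls off the work surface, if the arm or the gripper's body presses on something with over 40 N, if the wrist force passes 120 N, or if a joint passes its speed limit or range.

### The arm

A 6-joint arm with a two-finger parallel gripper is mounted at the origin on the work surface. World frame = base frame: x ahead of the robot, y to its left, z up, the work surface at z = 0. Lengths are in mm, angles in rad, forces in N, time in s.
With the tool pointing down it reaches from about 400 to 825 mm from the base axis. Payload 7 kg.
Tool frame: the origin (TCP) lies between the finger pads; the fingertips stand 17 mm ahead of it and the grasp point (between the pads) lies 2 mm behind it (tcp_to_tips is the distance from the TCP to the fingertips, in mm); z points along the fingers, y is the line along which they close (so a half turn about z gives the same grasp; the last joint's range is limited). The gripper opens to 85 mm and grips with 20 to 120 N. Pads are 22 mm wide; open, the fingers measure 114 mm over their backs; the gripper's body (76 mm by 85 mm) begins 54 mm behind the grasp point. The pads swing forward as they close: fully open they stand 13 mm farther back than shut.
Start: joints at [1.561, 0.359, 0.012, 0, -1.224, -0.288], TCP at [198.066, 645.264, 248.302] pointing down, gripper open.
Joint ranges: [-3.07, 3.07], [-1.43, 2.12], [-1.02, 1.25], [-3.03, 1.67], [-3.05, -0], [-3.03, 3.03]. Speed limits (rad/s): [2.39, 2.39, 3.01, 3.14, 3.14, 3.14].

### API

Orientations are given as a 3x3 rotation matrix whose columns are the frame's x, y, z axes.
In Python, from bench import * gives the robot as it stands.
- The arm moves only by the shell command python3 -m creep 'ROWS' [OPENING]. ROWS is JSON, a list of rows, each an object of numbers: "x", "y", "z": the shift along the tool's x, y, z in units of 40 mm (1.0 is 40 mm); "rx", "ry", "rz": the turn, a rotation vector about the tool's x, y, z in degrees. In form: [{"x": .., "y": .., "z": .., "rx": .., "ry": .., "rz": ..}, ...]. A call has 1 to 10 rows; each row is the pose to reach, as a shift and turn from the pose commanded when the call began, along the tool's axes at that moment; what a row does not reach only later rows make up. A row lasts 1/8 s, in which the tool goes at most 62.5 mm and 10.7 degrees, less where a joint would pass 70% of its speed; a pose out of reach is approached as far as the arm can. A call with a gripper value outside its range is refused whole. OPENING is the opening, from 0 (shut) to 1 (fully open), set as the call begins (- or left out, the last holds). The fingers move at their own pace and stop on an object; the grip force is fixed at half the most. Time passes only in rows, so rows that repeat a pose let the fingers close. It gives the time, the measured TCP pose, the force, the opening and the grip force at its end, in the units of the state.
- read_state(): the state, without advancing time (a new reading comes with each control period).
- camera(name): name is "side" or "top"; returns the picture (400x640x3 uint8, red, green, blue); there is no depth.
- camera_params(name): a dict with "vfov" (degrees; the focal length in pixels is half the picture's height over the tangent of half this angle, whatever the lens; pixels are square), "cx", "cy" (the principal point, pixels), "distortion" ([k1, k2, p1, p2, k3] as OpenCV has them; the pictures are not rectified), "xyz" and "attitude" of the camera in the world. Camera axes: x right, y up, looking along -z (the intrinsics and any distortion apply to the point x, -y, -z); pixel columns grow to the right and rows downward; lengths in mm; the calibration is good to about 2 mm. A picture is of the moment at which its call begins. camera_params takes no time and is no camera call.
- finish_job(): hands the job in; it is judged then, once.
The state is a dict: "time": time; "qpos": joint angles; "dq": joint speeds; "effort": joint torques, N m; "ee_pos": TCP position; "ee_rot": TCP orientation; "wrist_force": force on the tool from outside, world axes, zero at the start; "torque": the same for the moment, N m; "finger_gap": finger opening in mm; "grasp_force": force on a finger pad.
Only numpy, scipy, OpenCV 4.12 (cv2) and the standard library are available. Lean on these libraries where they do the work, as an engineer would, in place of code of your own. Each camera call takes 0.05 s, during which the arm holds its last target. There are 200 camera calls.

## Working session

There is one attempt and no reset: what is moved stays moved. The work goes in short steps, Python scripts to look and compute and a shell command to move; the robot and the scene stay as the last step left them, time stands still between calls to the robot, and variables do not carry over. Pictures are saved under pics/ and viewed, at most 14 in all, crops included, and the job is handed in when it is done.

```bash
mkdir -p pics; ls
python3 - <<'E'
from bench import *
import cv2
for n in ("top","side"):
    print(n,camera_params(n)); cv2.imwrite(f"pics/{n}0.png",camera(n)[:,:,::-1])
print(read_state())
E
```

```text
pics
top {'vfov': 44.30011976553384, 'cx': 314.8498981991205, 'cy': 202.86954615684078, 'distortion': array([-0.0205006,  0.       ,  0.       ,  0.       ,  0.       ]), 'xyz': array([ 422.20527352,    3.49465581, 1148.31350009]), 'attitude': array([[-0.01490171,  0.99346961, -0.1131197 ],
       [-0.99983912, -0.01593486, -0.00823448],
       [-0.00998325,  0.1129788 ,  0.99354724]])}
side {'vfov': 52.7726200354979, 'cx': 324.9725433496343, 'cy': 195.8014007458801, 'distortion': array([-0.05077196,  0.        ,  0.        ,  0.        ,  0.        ]), 'xyz': array([272.18452835, 610.21267122, 679.57674174]), 'attitude': array([[-0.91340981,  0.2761303 , -0.29905613],
       [-0.40693405, -0.63633399,  0.65535009],
       [-0.00933756,  0.72029932,  0.69360053]])}
{'time': 0.1, 'qpos': array([ 1.56108592e+00,  3.59323953e-01,  1.12045284e-02, -2.87040675e-04,
       -1.22411460e+00, -2.88137659e-01]), 'dq': array([-0.0006752 , -0.00195404,  0.00273201,  0.00253231, -0.00062175,
        0.0003564 ]), 'effort': array([-1.43118388e-03, -5.84765840e+01,  2.94109011e+01,  6.95460275e+00,
       -3.20457490e-03,  8.80003142e-06]), 'ee_pos': array([197.97543421, 644.91584852, 247.47913816]), 'ee_rot': array([[ 9.55941555e-01, -2.93556916e-01, -2.83910801e-04],
       [-2.93557015e-01, -9.55940490e-01, -1.43499085e-03],
       [ 1.49849659e-04,  1.45511140e-03, -9.99998930e-01]]), 'wrist_force': array([ 0.65463075, -1.09686581, -0.32505478]), 'torque': array([ 0.01758159, -0.02088925, -0.02484166]), 'grasp_force': 0.0, 'finger_gap': 85.60927352360764}
```

View pics/top0.png

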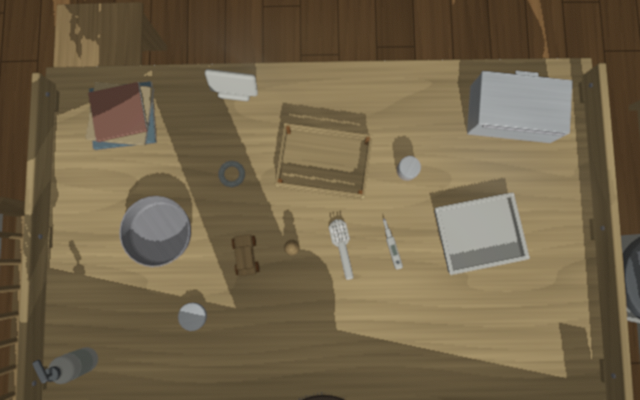

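View pics/side0.png

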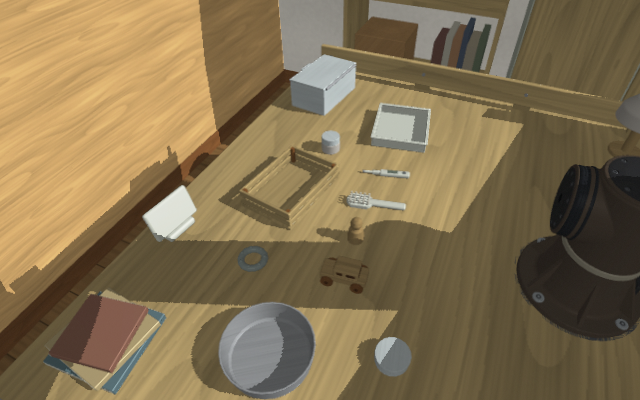

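The top view shows the bowl (156,231), teether (232,174), crate (323,160), car (245,255), doll (292,247), brush (342,245), thermometer (392,243) and tray (482,233). There are round white things at (409,167) and (192,317). I'll enlarge this view to measure the poses.

```bash
cat > h.py <<'E'
import numpy as np, cv2
from bench import *
def cam(n):
    p=camera_params(n); f=200/np.tan(np.radians(p["vfov"])/2)
    K=np.array([[f,0,p["cx"]],[0,f,p["cy"]],[0,0,1]]); R=np.array(p["attitude"])@np.diag([1,-1,-1])
    return K,np.array(p["distortion"]),R,np.array(p["xyz"])
def ray(n,uv):
    K,d,R,c=cam(n); q=cv2.undistortPoints(np.array(uv,float).reshape(-1,1,2),K,d)[:,0]
    return c,np.c_[q,np.ones(len(q))]@R.T
def at(n,uv,z):
    c,r=ray(n,uv); return c+r*((np.asarray(z)-c[2])/r[:,2])[:,None]
def proj(n,P):
    K,d,R,c=cam(n); return cv2.projectPoints(np.array(P,float).reshape(-1,3),cv2.Rodrigues(R.T)[0],-R.T@c,K,d)[0][:,0]
def crop(n,x0,y0,w,h,s,name):
    im=camera(n)[y0:y0+h,x0:x0+w,::-1]
    cv2.imwrite("pics/"+name,cv2.convertScaleAbs(cv2.resize(im,None,fx=s,fy=s,interpolation=cv2.INTER_CUBIC),alpha=1.4))
E
python3 - <<'E'
from h import *
crop("top",215,150,200,140,4,"t1.png")
print(proj("top",[[198,645,248]]),proj("side",[[198,645,248]]))
E
```

```text
[[-33.79268895 388.35455306]] [[407.12384883 699.65300127]]
```

View pics/t1.png

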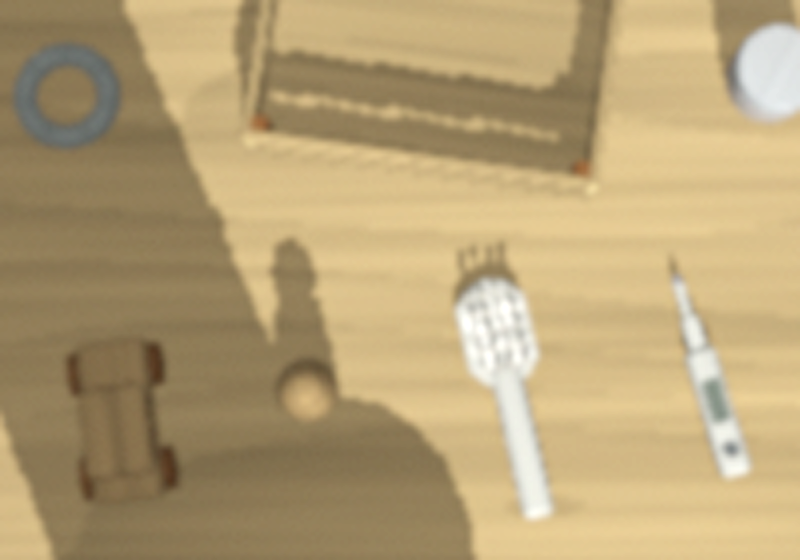

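Enlarged view (×4, offset 215,150):
- Car wheels at (73,368), (157,362), (86,478) and (168,468).
- Doll head at (306,390).
- Brush handle end at (537,515) and neck at (508,375).
- Thermometer body end at (738,475) and tip at (672,255).
- Teether centre at (67,95).

Next are the containers.

Run:
```python
from h import *
im=camera("top")[:,:,::-1]
def c(x,y,w,h,s): return cv2.resize(im[y:y+h,x:x+w],None,fx=s,fy=s,interpolation=cv2.INTER_CUBIC)
a=c(270,95,110,110,3.6); b=c(425,185,110,110,3.6)
im=camera("side")[:,:,::-1]
d=cv2.resize(im[130:290,230:420],None,fx=3,fy=3,interpolation=cv2.INTER_CUBIC)
cv2.imwrite("pics/c1.png",cv2.convertScaleAbs(np.hstack([a,b]),alpha=1.4))
cv2.imwrite("pics/c2.png",cv2.convertScaleAbs(d,alpha=1.4))
```

```text
(no output)
```

View pics/c1.png

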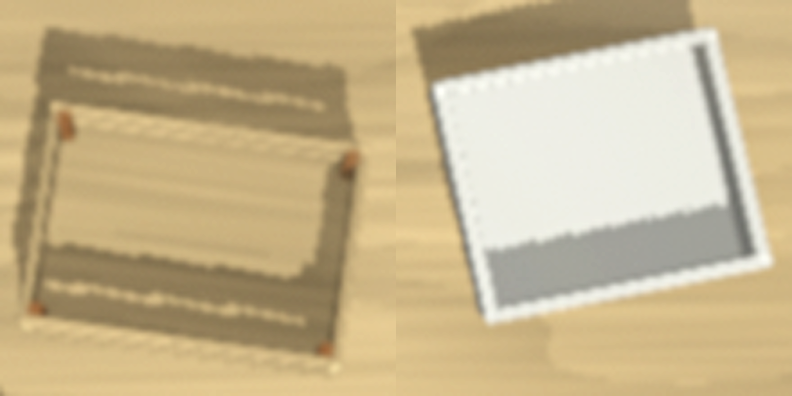

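View pics/c2.png

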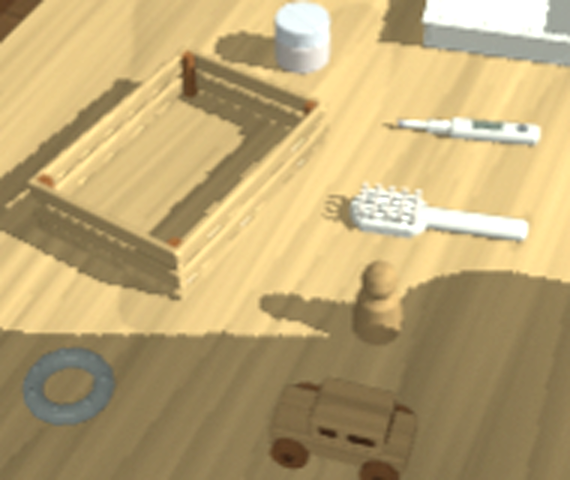

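The crate rim corners are at (53,105), (357,150), (335,372) and (25,325). The tray lip corners are at (432,83), (716,30), (771,265) and (489,322). The side crop shows the jar standing behind the crate, with everything upright.

Run:
```python
from h import *
np.set_printoptions(precision=1,suppress=True)
def T(pts,ox,oy,s): return (np.array(pts,float)+.5)/s-.5+[ox,oy]
def ang(a,b): d=b-a; return np.degrees(np.arctan2(d[1],d[0]))
t1=lambda p:T(p,215,150,4); s1=lambda p:T(p,230,130,3)
w=at("top",t1([[73,368],[157,362],[86,478],[168,468]]),26); print("car",w[:,:2],w.mean(0),ang(w[2:].mean(0),w[:2].mean(0)))
print("doll",at("top",t1([[306,390]]),50), "side head",at("side",s1([[380,280]]),50),"foot",at("side",s1([[377,338]]),0))
b=at("top",t1([[537,517],[508,375],[489,275]]),[10,12,9]); print("brush",b,ang(b[0],b[1]),ang(b[0],b[2]), "side end",at("side",s1([[526,230]]),6))
b=at("top",t1([[739,475],[703,350],[672,255]]),[10,12,6]); print("therm",b,ang(b[0],b[2]), "side",at("side",s1([[540,133],[385,125]]),6))
print("ring",at("top",t1([[67,95]]),14),"side",at("side",s1([[69,386]]),8))
c=at("top",T([[53,105],[357,150],[335,372],[25,325]],270,95,3.6),50); print("crate",c,c.mean(0),ang(c[2],c[1]),ang(c[3],c[0]),ang(c[1],c[0]),ang(c[2],c[3]))
c=at("top",T([[36,83],[320,30],[375,265],[93,322]],425,185,3.6),31); print("tray",c,c.mean(0),ang(c[2],c[1]),ang(c[3],c[0]),ang(c[1],c[0]),ang(c[2],c[3]))
print("bowl",at("top",[[156,231],[122,231],[190,231]],48),"side",at("side",[[267,349]],48))
print("jar",at("top",[[409,165.5]],46),at("side",[[331,135]],46),"other",at("top",[[192,317]],0))
```

```text
car [[463.9 201.3]
 [466.6 153.3]
 [401.5 193.7]
 [406.5 147.1]] [434.6 173.9  26. ] 6.411356902140495
doll [[448.8  66.9  50. ]] side head [[449.6  64.4  50. ]] foot [[445.5  74.9   0. ]]
brush [[375.3 -62.4  10. ]
 [456.6 -47.4  12. ]
 [514.8 -37.7   9. ]] 10.456078784012956 10.037409690154597 side end [[376.  -68.4   6. ]]
therm [[ 397.4 -178.8   10. ]
 [ 469.2 -160.2   12. ]
 [ 525.1 -144.7    6. ]] 14.951765918449173 side [[ 397.  -185.5    6. ]
 [ 521.6 -142.8    6. ]]
ring [[624.1 207.6  14. ]] side [[623.4 206.6   8. ]]
crate [[ 731.    79.8   50. ]
 [ 698.3 -112.9   50. ]
 [ 556.6  -95.2   50. ]
 [ 589.5   98.5   50. ]] [643.8  -7.5  50. ] -7.108350287119713 -7.524204280661416 80.3759427181063 80.36938292543405
tray [[ 533.9 -260.6   31. ]
 [ 564.9 -443.    31. ]
 [ 415.7 -468.8   31. ]
 [ 383.3 -290.    31. ]] [ 474.5 -365.6   31. ] 9.78286956216021 11.032362463053769 99.64496456632553 100.29262746484339
bowl [[489.5 371.2  48. ]
 [490.6 448.5  48. ]
 [488.3 294.2  48. ]] side [[484.6 380.3  48. ]]
jar [[ 629.8 -202.9   46. ]] [[ 626.4 -210.2   46. ]] other [[293.  299.8   0. ]]
```

```bash
cat > go.py <<'E'
# prints tool-frame shift (units of 40 mm) and rz to reach TCP x y z with closing line at theta deg (mod 180)
import sys; from h import *
s=read_state(); R=np.array(s["ee_rot"]); p=np.array(s["ee_pos"])
t=s["time"]; th=np.degrees(np.arctan2(R[1,1],R[0,1]))
print("t",t,"pos",p.round(1),"line",round(th%180,1),"tilt",(R[:2,2]*57.3).round(2),"j6",s["qpos"][5].round(2),"gap",round(s["finger_gap"],1),"grip",round(s["grasp_force"],1),"F",np.round(s["wrist_force"],1))
a=[float(v) for v in sys.argv[1:]]
for i in range(0,len(a),4):
    d=R.T@(np.array(a[i:i+3])-p)/40; dt=(a[i+3]-th+90)%180-90
    print(a[i:i+4],"-> xyz",d.round(3),"rz",round(-dt,1))
E
python3 go.py 434.6 173.9 110 96.4 434.6 173.9 22 96.4
```

```text
t 0.25 pos [198.  645.1 247.8] line 72.9 tilt [-0.01 -0.04] j6 -0.29 gap 85.5 grip 0.0 F [0.3 0.1 0.9]
[434.6, 173.9, 110.0, 96.4] -> xyz [9.111 9.523 3.454] rz -23.5
[434.6, 173.9, 22.0, 96.4] -> xyz [9.11  9.521 5.654] rz -23.5
```

```bash
python3 -m creep '[{"x":9.11,"y":9.52,"z":3.45,"rz":-23.5},{"x":9.11,"y":9.52,"z":3.45,"rz":-23.5},{"x":9.11,"y":9.52,"z":3.45,"rz":-23.5},{"x":9.11,"y":9.52,"z":3.45,"rz":-23.5},{"x":9.11,"y":9.52,"z":3.45,"rz":-23.5},{"x":9.11,"y":9.52,"z":3.45,"rz":-23.5},{"x":9.11,"y":9.52,"z":3.45,"rz":-23.5},{"x":9.11,"y":9.52,"z":3.45,"rz":-23.5},{"x":9.11,"y":9.52,"z":3.45,"rz":-23.5},{"x":9.11,"y":9.52,"z":3.45,"rz":-23.5}]' 1
python3 - <<'E'
from h import *
a=camera("top")[170:310,190:340,::-1]; b=camera("side")[190:330,270:420,::-1]
cv2.imwrite("pics/g1.png",cv2.convertScaleAbs(cv2.resize(np.hstack([a,b]),None,fx=2.6,fy=2.6,interpolation=cv2.INTER_CUBIC),alpha=1.5))
E
python3 go.py 434.6 173.9 110 96.4 434.6 173.9 22 96.4
```

```text
t 0.35 pos [198.1 645.2 248.1] line 72.9 tilt [-0.   -0.02] j6 -0.29 gap 85.4 grip 0.0 F [ 0.4 -0.  -0.3]
[434.6, 173.9, 110.0, 96.4] -> xyz [9.11  9.527 3.457] rz -23.5
[434.6, 173.9, 22.0, 96.4] -> xyz [9.11  9.526 5.657] rz -23.5invalid input
```

View pics/g1.png

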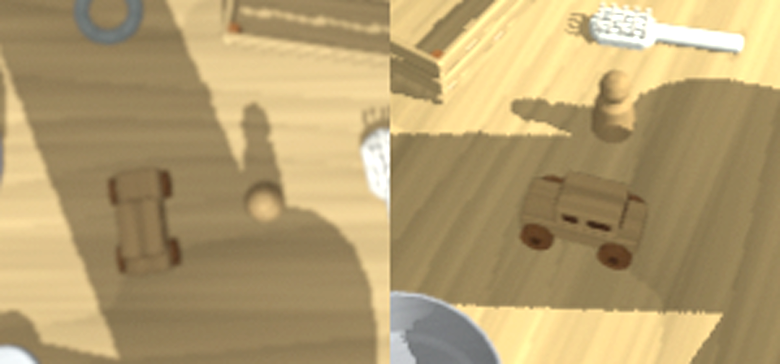

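The move was refused: the pictures show the car and the scene unchanged, with no gripper in view. The rows probably need all six keys, so I'll try that.

```bash
python3 -m creep '[{"x":0,"y":0,"z":1,"rx":0,"ry":0,"rz":-10},{"x":1,"y":1,"z":1,"rx":0,"ry":0,"rz":-10}]' 1; python3 -m creep --help; python3 go.py
```

```text
time: 0.6
ee_pos: [223.3, 594.8, 203.2]
ee_rot: [[0.993, -0.119, -0.001], [-0.119, -0.993, -0.007], [-0.0, 0.007, -1.0]]
wrist_force: [1.4, -1.5, 0.2]
finger_gap: 85.5
grasp_force: 0.0
t 0.6 pos [223.3 594.8 203.2] line 83.2 tilt [-0.07 -0.39] j6 -0.07 gap 85.5 grip 0.0 F [ 1.4 -1.5  0.2]invalid input: not JSON, or not a number
```

```bash
python3 -m creep '[{"x":0,"y":0,"z":0,"rx":0,"ry":0,"rz":0},{"x":0,"y":0,"z":0,"rx":0,"ry":0,"rz":0}]'; python3 go.py 434.6 173.9 110 96.4 434.6 173.9 22 96.4
```

```text
time: 0.85
ee_pos: [224.8, 595.6, 208.9]
ee_rot: [[0.992, -0.123, 0.0], [-0.123, -0.992, 0.001], [0.0, -0.001, -1.0]]
wrist_force: [-0.0, 1.0, -0.3]
finger_gap: 85.4
grasp_force: 0.0
t 0.85 pos [224.8 595.6 208.9] line 82.9 tilt [0.01 0.06] j6 -0.07 gap 85.4 grip 0.0 F [-0.   1.  -0.3]
[434.6, 173.9, 110.0, 96.4] -> xyz [6.506 9.816 2.461] rz -13.5
[434.6, 173.9, 22.0, 96.4] -> xyz [6.506 9.819 4.661] rz -13.5
```

```bash
python3 -m creep '[{"x":6.51,"y":9.82,"z":2.46,"rx":0,"ry":0,"rz":-13.5},{"x":6.51,"y":9.82,"z":2.46,"rx":0,"ry":0,"rz":-13.5},{"x":6.51,"y":9.82,"z":2.46,"rx":0,"ry":0,"rz":-13.5},{"x":6.51,"y":9.82,"z":2.46,"rx":0,"ry":0,"rz":-13.5},{"x":6.51,"y":9.82,"z":2.46,"rx":0,"ry":0,"rz":-13.5},{"x":6.51,"y":9.82,"z":2.46,"rx":0,"ry":0,"rz":-13.5},{"x":6.51,"y":9.82,"z":2.46,"rx":0,"ry":0,"rz":-13.5},{"x":6.51,"y":9.82,"z":2.46,"rx":0,"ry":0,"rz":-13.5},{"x":6.51,"y":9.82,"z":2.46,"rx":0,"ry":0,"rz":-13.5},{"x":6.51,"y":9.82,"z":2.46,"rx":0,"ry":0,"rz":-13.5}]' 1
python3 - <<'E'
from h import *
a=camera("top")[170:310,190:340,::-1]; b=camera("side")[190:330,270:420,::-1]
cv2.imwrite("pics/g2.png",cv2.convertScaleAbs(cv2.resize(np.hstack([a,b]),None,fx=2.6,fy=2.6,interpolation=cv2.INTER_CUBIC),alpha=1.5))
E
python3 go.py 434.6 173.9 110 96.4 434.6 173.9 22 96.4
```

```text
time: 2.1
ee_pos: [435.3, 174.2, 110.2]
ee_rot: [[0.994, 0.112, 0.001], [0.112, -0.994, 0.001], [0.001, -0.0, -1.0]]
wrist_force: [0.5, 0.8, -0.5]
finger_gap: 85.5
grasp_force: 0.0
t 2.2 pos [434.9 174.7 110.3] line 96.5 tilt [0.05 0.04] j6 0.88 gap 85.2 grip 0.0 F [0.7 0.5 0. ]
[434.6, 173.9, 110.0, 96.4] -> xyz [-0.01   0.02   0.007] rz 0.1
[434.6, 173.9, 22.0, 96.4] -> xyz [-0.012  0.021  2.207] rz 0.1
```

View pics/g2.png

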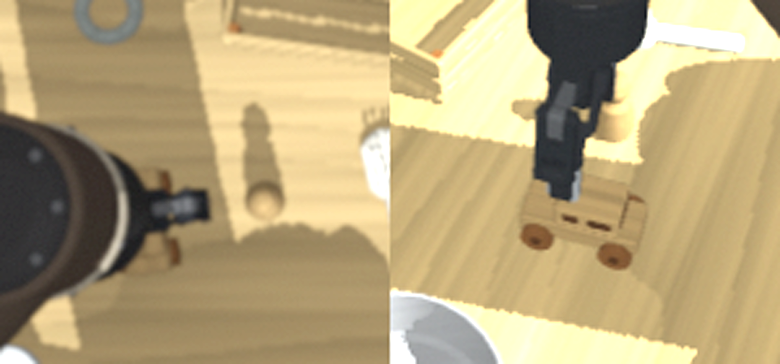

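The gripper is above the car, with its finger (crop x≈560) lined up between the wheels. I'll descend and grip.

```bash
python3 -m creep '[{"x":0,"y":0.02,"z":0.7,"rx":0,"ry":0,"rz":0},{"x":0,"y":0.02,"z":1.3,"rx":0,"ry":0,"rz":0},{"x":0,"y":0.02,"z":1.8,"rx":0,"ry":0,"rz":0},{"x":0,"y":0.02,"z":2.2,"rx":0,"ry":0,"rz":0},{"x":0,"y":0.02,"z":2.2,"rx":0,"ry":0,"rz":0}]' 1; python3 -m creep '[{"x":0,"y":0,"z":0,"rx":0,"ry":0,"rz":0},{"x":0,"y":0,"z":0,"rx":0,"ry":0,"rz":0},{"x":0,"y":0,"z":0,"rx":0,"ry":0,"rz":0},{"x":0,"y":0,"z":0,"rx":0,"ry":0,"rz":0},{"x":0,"y":0,"z":0,"rx":0,"ry":0,"rz":0},{"x":0,"y":0,"z":0,"rx":0,"ry":0,"rz":0}]' 0.2
```

```text
time: 2.82
ee_pos: [434.1, 173.3, 21.2]
ee_rot: [[0.993, 0.114, -0.001], [0.114, -0.993, -0.001], [-0.001, 0.001, -1.0]]
wrist_force: [1.0, -0.8, 0.5]
finger_gap: 85.5
grasp_force: 0.0
time: 3.58
ee_pos: [435.4, 173.1, 22.9]
ee_rot: [[0.994, 0.112, 0.001], [0.112, -0.994, 0.001], [0.002, -0.001, -1.0]]
wrist_force: [-0.3, -0.2, 6.0]
finger_gap: 39.0
grasp_force: 59.5
```

```bash
python3 -m creep '[{"x":0,"y":0,"z":-0.5,"rx":0,"ry":0,"rz":0},{"x":0,"y":0,"z":-1.5,"rx":0,"ry":0,"rz":0},{"x":0,"y":0,"z":-2.5,"rx":0,"ry":0,"rz":0},{"x":0,"y":0,"z":-2.8,"rx":0,"ry":0,"rz":0},{"x":0,"y":0,"z":-2.8,"rx":0,"ry":0,"rz":0}]'; python3 go.py 649.7 32.1 134 81.5
```

```text
time: 4.2
ee_pos: [434.9, 172.8, 134.4]
ee_rot: [[0.994, 0.112, 0.001], [0.112, -0.994, 0.002], [0.001, -0.001, -1.0]]
wrist_force: [-0.2, 0.4, -1.4]
finger_gap: 39.1
grasp_force: 61.0
t 4.2 pos [434.9 172.8 134.4] line 96.4 tilt [0.07 0.09] j6 0.88 gap 39.1 grip 61.0 F [-0.2  0.4 -1.4]
[649.7, 32.1, 134.0, 81.5] -> xyz [4.944 4.096 0.012] rz 14.9
```

```bash
python3 -m creep '[{"x":0.6,"y":0.5,"z":0,"rx":0,"ry":0,"rz":2},{"x":1.4,"y":1.2,"z":0,"rx":0,"ry":0,"rz":5},{"x":2.3,"y":1.9,"z":0,"rx":0,"ry":0,"rz":8},{"x":3.2,"y":2.6,"z":0,"rx":0,"ry":0,"rz":11},{"x":4.1,"y":3.4,"z":0,"rx":0,"ry":0,"rz":13},{"x":4.7,"y":3.9,"z":0,"rx":0,"ry":0,"rz":14.5},{"x":4.94,"y":4.1,"z":0,"rx":0,"ry":0,"rz":14.9},{"x":4.94,"y":4.1,"z":0,"rx":0,"ry":0,"rz":14.9},{"x":4.94,"y":4.1,"z":0,"rx":0,"ry":0,"rz":14.9}]'
python3 - <<'E'
from h import *
a=camera("top")[80:230,250:400,::-1]; b=camera("side")[110:260,220:370,::-1]
cv2.imwrite("pics/g3.png",cv2.convertScaleAbs(cv2.resize(np.hstack([a,b]),None,fx=2.6,fy=2.6,interpolation=cv2.INTER_CUBIC),alpha=1.5))
E
python3 go.py 649.7 32.1 32 81.5
```

```text
time: 5.32
ee_pos: [648.5, 32.4, 133.3]
ee_rot: [[0.989, -0.146, -0.001], [-0.146, -0.989, -0.0], [-0.001, 0.0, -1.0]]
wrist_force: [-0.1, 0.1, -0.8]
finger_gap: 38.9
grasp_force: 61.0
t 5.425 pos [648.8  32.6 134. ] line 81.6 tilt [-0.01  0.01] j6 1.07 gap 38.9 grip 61.0 F [-0.1 -0.1 -1.3]
[649.7, 32.1, 32.0, 81.5] -> xyz [0.025 0.009 2.55 ] rz 0.1
```

View pics/g3.png

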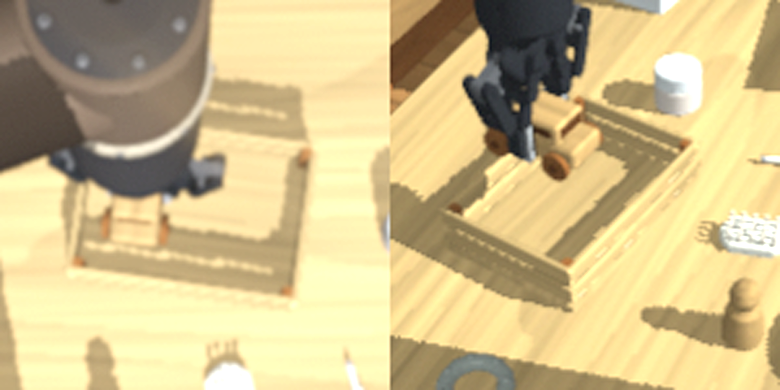

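The car hangs level over the left half of the crate, inside its walls. I'll lower it.

```bash
python3 -m creep '[{"x":0.02,"y":0,"z":0.5,"rx":0,"ry":0,"rz":0},{"x":0.02,"y":0,"z":1.1,"rx":0,"ry":0,"rz":0},{"x":0.02,"y":0,"z":1.7,"rx":0,"ry":0,"rz":0},{"x":0.02,"y":0,"z":2.2,"rx":0,"ry":0,"rz":0},{"x":0.02,"y":0,"z":2.45,"rx":0,"ry":0,"rz":0},{"x":0.02,"y":0,"z":2.55,"rx":0,"ry":0,"rz":0},{"x":0.02,"y":0,"z":2.6,"rx":0,"ry":0,"rz":0},{"x":0.02,"y":0,"z":2.62,"rx":0,"ry":0,"rz":0},{"x":0.02,"y":0,"z":2.62,"rx":0,"ry":0,"rz":0}]'
```

```text
time: 6.55
ee_pos: [650.6, 31.8, 29.6]
ee_rot: [[0.989, -0.147, 0.001], [-0.147, -0.989, 0.0], [0.001, -0.0, -1.0]]
wrist_force: [-0.4, 0.4, -1.3]
finger_gap: 39.2
grasp_force: 61.0
```

Not touching yet, so I'll go down in fine steps.

```bash
python3 -m creep '[{"x":0,"y":0,"z":0.02,"rx":0,"ry":0,"rz":0},{"x":0,"y":0,"z":0.02,"rx":0,"ry":0,"rz":0}]';python3 -m creep '[{"x":0,"y":0,"z":0.02,"rx":0,"ry":0,"rz":0},{"x":0,"y":0,"z":0.02,"rx":0,"ry":0,"rz":0}]'
```

```text
time: 6.8
ee_pos: [650.9, 31.7, 29.0]
ee_rot: [[0.989, -0.147, 0.001], [-0.147, -0.989, 0.0], [0.001, -0.0, -1.0]]
wrist_force: [0.0, -0.7, 3.9]
finger_gap: 39.0
grasp_force: 61.5
time: 7.05
ee_pos: [651.5, 31.7, 28.9]
ee_rot: [[0.989, -0.147, 0.002], [-0.147, -0.989, 0.0], [0.002, -0.0, -1.0]]
wrist_force: [-0.7, -1.3, 7.9]
finger_gap: 39.0
grasp_force: 62.2
```

```bash
python3 -m creep '[{"x":0,"y":0,"z":0,"rx":0,"ry":0,"rz":0},{"x":0,"y":0,"z":0,"rx":0,"ry":0,"rz":0},{"x":0,"y":0,"z":0,"rx":0,"ry":0,"rz":0},{"x":0,"y":0,"z":-0.5,"rx":0,"ry":0,"rz":0},{"x":0,"y":0,"z":-1.2,"rx":0,"ry":0,"rz":0},{"x":0,"y":0,"z":-2,"rx":0,"ry":0,"rz":0},{"x":0,"y":0,"z":-2.6,"rx":0,"ry":0,"rz":0},{"x":0,"y":0,"z":-2.8,"rx":0,"ry":0,"rz":0}]' 0.65; python3 go.py 449 66.5 140 81.5 449 66.5 21 81.5
```

```text
time: 8.05
ee_pos: [651.0, 31.9, 141.0]
ee_rot: [[0.989, -0.147, 0.002], [-0.147, -0.989, 0.001], [0.002, -0.001, -1.0]]
wrist_force: [-0.3, 0.2, -0.3]
finger_gap: 55.9
grasp_force: 0.0
t 8.05 pos [651.   31.9 141. ] line 81.5 tilt [0.13 0.04] j6 1.08 gap 55.9 grip 0.0 F [-0.3  0.2 -0.3]
[449.0, 66.5, 140.0, 81.5] -> xyz [-5.122 -0.112  0.015] rz 0.0
[449.0, 66.5, 21.0, 81.5] -> xyz [-5.129 -0.109  2.99 ] rz 0.0
```

```bash
python3 -m creep '[{"x":-0.8,"y":0,"z":0,"rx":0,"ry":0,"rz":0},{"x":-2,"y":0,"z":0,"rx":0,"ry":0,"rz":0},{"x":-3.4,"y":-0.1,"z":0,"rx":0,"ry":0,"rz":0},{"x":-4.6,"y":-0.1,"z":0,"rx":0,"ry":0,"rz":0},{"x":-5.12,"y":-0.1,"z":0,"rx":0,"ry":0,"rz":0},{"x":-5.12,"y":-0.1,"z":0.8,"rx":0,"ry":0,"rz":0},{"x":-5.12,"y":-0.1,"z":1.8,"rx":0,"ry":0,"rz":0},{"x":-5.12,"y":-0.1,"z":2.5,"rx":0,"ry":0,"rz":0},{"x":-5.12,"y":-0.1,"z":2.9,"rx":0,"ry":0,"rz":0},{"x":-5.12,"y":-0.1,"z":2.97,"rx":0,"ry":0,"rz":0}]' 1; python3 -m creep '[{"x":0,"y":0,"z":0,"rx":0,"ry":0,"rz":0},{"x":0,"y":0,"z":0,"rx":0,"ry":0,"rz":0}]'; python3 go.py
```

```text
time: 9.3
ee_pos: [447.2, 65.1, 19.2]
ee_rot: [[0.989, -0.147, -0.003], [-0.147, -0.989, -0.002], [-0.003, 0.002, -1.0]]
wrist_force: [-0.6, 0.6, -0.3]
finger_gap: 85.5
grasp_force: 0.0
time: 9.55
ee_pos: [448.7, 66.0, 21.3]
ee_rot: [[0.989, -0.147, 0.001], [-0.147, -0.989, 0.001], [0.001, -0.001, -1.0]]
wrist_force: [0.1, 1.0, -0.6]
finger_gap: 85.4
grasp_force: 0.0
t 9.55 pos [448.7  66.   21.3] line 81.5 tilt [0.06 0.04] j6 0.84 gap 85.4 grip 0.0 F [ 0.1  1.  -0.6]
```

```bash
python3 -m creep '[{"x":0,"y":0,"z":0,"rx":0,"ry":0,"rz":0},{"x":0,"y":0,"z":0,"rx":0,"ry":0,"rz":0},{"x":0,"y":0,"z":0,"rx":0,"ry":0,"rz":0},{"x":0,"y":0,"z":0,"rx":0,"ry":0,"rz":0},{"x":0,"y":0,"z":0,"rx":0,"ry":0,"rz":0},{"x":0,"y":0,"z":0,"rx":0,"ry":0,"rz":0}]' 0.2; python3 -m creep '[{"x":0,"y":0,"z":-0.3,"rx":0,"ry":0,"rz":0},{"x":0,"y":0,"z":-1,"rx":0,"ry":0,"rz":0},{"x":0,"y":0,"z":-2,"rx":0,"ry":0,"rz":0},{"x":0,"y":0,"z":-2.8,"rx":0,"ry":0,"rz":0},{"x":0,"y":0,"z":-3,"rx":0,"ry":0,"rz":0},{"x":0,"y":0,"z":-3,"rx":0,"ry":0,"rz":0}]'
python3 - <<'E'
from h import *
a=camera("top")[80:280,250:400,::-1]; b=camera("side")[110:310,220:400,::-1]
cv2.imwrite("pics/g4.png",cv2.convertScaleAbs(cv2.resize(np.hstack([a,b]),None,fx=2.4,fy=2.4,interpolation=cv2.INTER_CUBIC),alpha=1.4))
E
python3 go.py 637.1 -52 141 81.5
```

```text
time: 10.3
ee_pos: [448.5, 65.9, 21.4]
ee_rot: [[0.989, -0.147, 0.001], [-0.147, -0.989, 0.0], [0.0, -0.0, -1.0]]
wrist_force: [-2.4, -1.6, 9.8]
finger_gap: 33.4
grasp_force: 58.7
time: 11.05
ee_pos: [448.3, 65.9, 141.2]
ee_rot: [[0.989, -0.147, 0.001], [-0.147, -0.989, 0.001], [0.001, -0.001, -1.0]]
wrist_force: [0.6, -0.0, -0.9]
finger_gap: 33.5
grasp_force: 59.9
t 11.15 pos [447.7  65.5 139.9] line 81.5 tilt [-0.08 -0.03] j6 0.84 gap 33.2 grip 59.9 F [-0.5 -1.  -0.2]
[637.1, -52.0, 141.0, 81.5] -> xyz [ 5.117  2.207 -0.032] rz 0.0
```

View pics/g4.png

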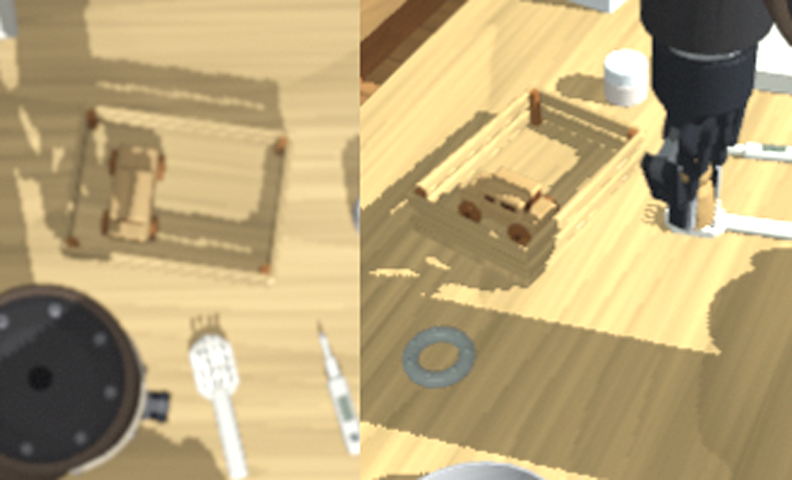

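The car stands on its wheels in the left half of the crate, and the doll is held upright in the gripper. I'll carry the doll to the right half.

```bash
python3 -m creep '[{"x":0.6,"y":0.2,"z":0,"rx":0,"ry":0,"rz":0},{"x":1.5,"y":0.6,"z":0,"rx":0,"ry":0,"rz":0},{"x":2.5,"y":1.1,"z":0,"rx":0,"ry":0,"rz":0},{"x":3.5,"y":1.5,"z":0,"rx":0,"ry":0,"rz":0},{"x":4.4,"y":1.9,"z":0,"rx":0,"ry":0,"rz":0},{"x":4.9,"y":2.1,"z":0,"rx":0,"ry":0,"rz":0},{"x":5.1,"y":2.2,"z":0,"rx":0,"ry":0,"rz":0},{"x":5.1,"y":2.2,"z":0.3,"rx":0,"ry":0,"rz":0},{"x":5.1,"y":2.2,"z":0.9,"rx":0,"ry":0,"rz":0}]'; python3 -m creep '[{"x":0,"y":0,"z":0.6,"rx":0,"ry":0,"rz":0},{"x":0,"y":0,"z":1.1,"rx":0,"ry":0,"rz":0},{"x":0,"y":0,"z":1.5,"rx":0,"ry":0,"rz":0},{"x":0,"y":0,"z":1.75,"rx":0,"ry":0,"rz":0},{"x":0,"y":0,"z":1.83,"rx":0,"ry":0,"rz":0},{"x":0,"y":0,"z":1.85,"rx":0,"ry":0,"rz":0},{"x":0,"y":0,"z":1.85,"rx":0,"ry":0,"rz":0}]'
```

```text
time: 12.28
ee_pos: [636.7, -50.7, 104.2]
ee_rot: [[0.989, -0.147, 0.001], [-0.147, -0.989, 0.0], [0.001, -0.001, -1.0]]
wrist_force: [0.8, 1.1, -0.5]
finger_gap: 33.4
grasp_force: 59.9
time: 13.15
ee_pos: [637.6, -51.2, 31.3]
ee_rot: [[0.989, -0.147, 0.001], [-0.147, -0.989, 0.0], [0.001, -0.0, -1.0]]
wrist_force: [0.8, 0.8, 0.0]
finger_gap: 33.1
grasp_force: 59.9
```

```bash
python3 -m creep '[{"x":0,"y":0,"z":0.04,"rx":0,"ry":0,"rz":0},{"x":0,"y":0,"z":0.06,"rx":0,"ry":0,"rz":0},{"x":0,"y":0,"z":0.06,"rx":0,"ry":0,"rz":0}]';python3 -m creep '[{"x":0,"y":0,"z":0.02,"rx":0,"ry":0,"rz":0},{"x":0,"y":0,"z":0.03,"rx":0,"ry":0,"rz":0},{"x":0,"y":0,"z":0.03,"rx":0,"ry":0,"rz":0}]'
```

```text
time: 13.52
ee_pos: [637.1, -51.3, 28.3]
ee_rot: [[0.989, -0.147, -0.0], [-0.147, -0.989, 0.0], [-0.0, -0.0, -1.0]]
wrist_force: [-0.1, 0.7, 0.1]
finger_gap: 33.3
grasp_force: 59.9
time: 13.9
ee_pos: [637.2, -51.2, 27.5]
ee_rot: [[0.989, -0.147, 0.0], [-0.147, -0.989, -0.0], [0.0, 0.0, -1.0]]
wrist_force: [-1.5, 0.7, 4.6]
finger_gap: 33.0
grasp_force: 60.3
```

```bash
python3 -m creep '[{"x":0,"y":0,"z":0,"rx":0,"ry":0,"rz":0},{"x":0,"y":0,"z":0,"rx":0,"ry":0,"rz":0},{"x":0,"y":0,"z":0,"rx":0,"ry":0,"rz":0},{"x":0,"y":0,"z":-0.5,"rx":0,"ry":0,"rz":0},{"x":0,"y":0,"z":-1.2,"rx":0,"ry":0,"rz":0},{"x":0,"y":0,"z":-2,"rx":0,"ry":0,"rz":0},{"x":0,"y":0,"z":-2.6,"rx":0,"ry":0,"rz":0},{"x":0,"y":0,"z":-2.8,"rx":0,"ry":0,"rz":0}]' 0.58; python3 go.py 443 -50.4 140 100.2 443 -50.4 20 100.2
```

```text
time: 14.9
ee_pos: [637.9, -51.1, 140.7]
ee_rot: [[0.989, -0.147, 0.003], [-0.147, -0.989, 0.0], [0.002, -0.001, -1.0]]
wrist_force: [-0.2, -0.2, -1.3]
finger_gap: 49.6
grasp_force: 0.0
t 14.9 pos [637.9 -51.1 140.7] line 81.5 tilt [0.15 0.03] j6 1.2 gap 49.6 grip 0.0 F [-0.2 -0.2 -1.3]
[443.0, -50.4, 140.0, 100.2] -> xyz [-4.822  0.699  0.005] rz -18.7
[443.0, -50.4, 20.0, 100.2] -> xyz [-4.83   0.701  3.005] rz -18.7
```

```bash
python3 -m creep '[{"x":-0.8,"y":0.1,"z":0,"rx":0,"ry":0,"rz":-3},{"x":-2,"y":0.3,"z":0,"rx":0,"ry":0,"rz":-8},{"x":-3.4,"y":0.5,"z":0,"rx":0,"ry":0,"rz":-13},{"x":-4.5,"y":0.65,"z":0,"rx":0,"ry":0,"rz":-17},{"x":-4.83,"y":0.7,"z":0.3,"rx":0,"ry":0,"rz":-18.7},{"x":-4.83,"y":0.7,"z":1,"rx":0,"ry":0,"rz":-18.7},{"x":-4.83,"y":0.7,"z":1.9,"rx":0,"ry":0,"rz":-18.7},{"x":-4.83,"y":0.7,"z":2.5,"rx":0,"ry":0,"rz":-18.7},{"x":-4.83,"y":0.7,"z":2.8,"rx":0,"ry":0,"rz":-18.7},{"x":-4.83,"y":0.7,"z":2.8,"rx":0,"ry":0,"rz":-18.7}]'; python3 go.py 443 -50.4 20 100.2
```

```text
time: 16.15
ee_pos: [441.4, -50.7, 26.4]
ee_rot: [[0.984, 0.178, -0.002], [0.178, -0.984, -0.001], [-0.002, 0.0, -1.0]]
wrist_force: [0.3, -0.2, 0.6]
finger_gap: 49.4
grasp_force: 0.0
t 16.15 pos [441.4 -50.7  26.4] line 100.2 tilt [-0.12 -0.04] j6 1.42 gap 49.4 grip 0.0 F [ 0.3 -0.2  0.6]
[443.0, -50.4, 20.0, 100.2] -> xyz [ 0.042 -0.     0.159] rz 0.0
```

```bash
python3 -m creep '[{"x":0,"y":0,"z":0.12,"rx":0,"ry":0,"rz":0},{"x":0,"y":0,"z":0.2,"rx":0,"ry":0,"rz":0},{"x":0,"y":0,"z":0.2,"rx":0,"ry":0,"rz":0}]'; python3 -m creep '[{"x":0,"y":0,"z":0,"rx":0,"ry":0,"rz":0},{"x":0,"y":0,"z":0,"rx":0,"ry":0,"rz":0},{"x":0,"y":0,"z":0,"rx":0,"ry":0,"rz":0},{"x":0,"y":0,"z":0,"rx":0,"ry":0,"rz":0},{"x":0,"y":0,"z":0,"rx":0,"ry":0,"rz":0},{"x":0,"y":0,"z":0,"rx":0,"ry":0,"rz":0}]' 0.05
```

```text
time: 16.52
ee_pos: [442.1, -50.5, 19.3]
ee_rot: [[0.984, 0.178, 0.0], [0.178, -0.984, 0.0], [0.0, -0.0, -1.0]]
wrist_force: [-0.1, 0.4, -0.3]
finger_gap: 49.5
grasp_force: 0.0
time: 17.27
ee_pos: [442.1, -50.5, 19.6]
ee_rot: [[0.984, 0.178, 0.0], [0.178, -0.984, 0.0], [0.0, 0.0, -1.0]]
wrist_force: [-1.1, 0.3, 5.2]
finger_gap: 16.1
grasp_force: 59.2
```

```bash
python3 -m creep '[{"x":0,"y":0,"z":-0.2,"rx":0,"ry":0,"rz":0},{"x":0,"y":0,"z":-0.8,"rx":0,"ry":0,"rz":0},{"x":0,"y":0,"z":-1.7,"rx":0,"ry":0,"rz":0},{"x":0,"y":0,"z":-2.6,"rx":0,"ry":0,"rz":0},{"x":0,"y":0,"z":-3,"rx":0,"ry":0,"rz":0},{"x":0,"y":0,"z":-3,"rx":0,"ry":0,"rz":0}]'; python3 go.py 444.4 -367.9 140 10.1
```

```text
time: 18.02
ee_pos: [442.7, -50.3, 140.7]
ee_rot: [[0.984, 0.178, 0.003], [0.178, -0.984, 0.001], [0.003, -0.0, -1.0]]
wrist_force: [-0.2, -0.3, -1.6]
finger_gap: 16.1
grasp_force: 59.0
t 18.025 pos [442.7 -50.3 140.7] line 100.2 tilt [0.19 0.06] j6 1.42 gap 16.1 grip 59.0 F [-0.2 -0.3 -1.6]
[444.4, -367.9, 140.0, 10.1] -> xyz [-1.369  7.822  0.009] rz -89.9
```

```bash
python3 -m creep '[{"x":-0.1,"y":0.5,"z":0,"rx":0,"ry":0,"rz":6},{"x":-0.2,"y":1.3,"z":0,"rx":0,"ry":0,"rz":15},{"x":-0.4,"y":2.1,"z":0,"rx":0,"ry":0,"rz":24},{"x":-0.6,"y":3,"z":0,"rx":0,"ry":0,"rz":34},{"x":-0.7,"y":3.9,"z":0,"rx":0,"ry":0,"rz":44},{"x":-0.9,"y":4.8,"z":0,"rx":0,"ry":0,"rz":54},{"x":-1,"y":5.7,"z":0,"rx":0,"ry":0,"rz":64},{"x":-1.2,"y":6.6,"z":0,"rx":0,"ry":0,"rz":74},{"x":-1.3,"y":7.4,"z":0,"rx":0,"ry":0,"rz":84},{"x":-1.37,"y":7.8,"z":0,"rx":0,"ry":0,"rz":90}]'; python3 -m creep '[{"x":0,"y":0,"z":0,"rx":0,"ry":0,"rz":0},{"x":0,"y":0,"z":0,"rx":0,"ry":0,"rz":0}]'
python3 - <<'E'
from h import *
a=camera("top")[160:310,380:560,::-1]; b=camera("side")[80:230,230:450,::-1]
cv2.imwrite("pics/g5.png",cv2.convertScaleAbs(cv2.resize(np.hstack([a,b]),None,fx=2,fy=2,interpolation=cv2.INTER_CUBIC),alpha=1.3))
E
python3 go.py 444.4 -367.9 27 10.1
```

```text
time: 19.27
ee_pos: [442.7, -368.5, 137.6]
ee_rot: [[0.172, -0.985, -0.002], [-0.985, -0.172, 0.001], [-0.001, 0.002, -1.0]]
wrist_force: [0.2, 0.5, -0.7]
finger_gap: 16.1
grasp_force: 59.0
time: 19.52
ee_pos: [443.0, -366.7, 138.3]
ee_rot: [[0.179, -0.984, -0.001], [-0.984, -0.179, 0.001], [-0.001, 0.001, -1.0]]
wrist_force: [-0.2, 0.6, -0.8]
finger_gap: 16.1
grasp_force: 59.0
t 19.625 pos [ 443.4 -366.5  138.8] line 10.3 tilt [-0.02  0.02] j6 0.53 gap 16.2 grip 59.0 F [ 0.2 -0.2  0. ]
[444.4, -367.9, 27.0, 10.1] -> xyz [ 0.039 -0.02   2.796] rz 0.2
```

View pics/g5.png

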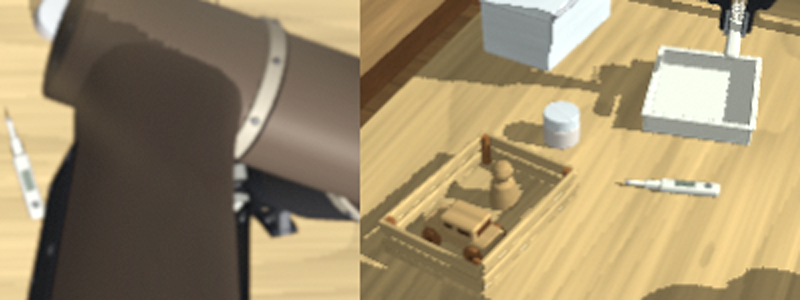

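The car and doll both stand in the crate. The brush is in the gripper over the tray, and the jar hasn't been disturbed. I'll lower the brush.

```bash
python3 -m creep '[{"x":0.02,"y":0,"z":0.4,"rx":0,"ry":0,"rz":0},{"x":0.03,"y":0,"z":1,"rx":0,"ry":0,"rz":0},{"x":0.03,"y":0,"z":1.6,"rx":0,"ry":0,"rz":0},{"x":0.03,"y":0,"z":2.2,"rx":0,"ry":0,"rz":0},{"x":0.03,"y":0,"z":2.6,"rx":0,"ry":0,"rz":0},{"x":0.03,"y":0,"z":2.75,"rx":0,"ry":0,"rz":0},{"x":0.03,"y":0,"z":2.8,"rx":0,"ry":0,"rz":0},{"x":0.03,"y":0,"z":2.8,"rx":0,"ry":0,"rz":0}]';python3 -m creep '[{"x":0,"y":0,"z":0.03,"rx":0,"ry":0,"rz":0},{"x":0,"y":0,"z":0.05,"rx":0,"ry":0,"rz":0},{"x":0,"y":0,"z":0.05,"rx":0,"ry":0,"rz":0}]'
```

```text
time: 20.62
ee_pos: [444.1, -368.6, 27.6]
ee_rot: [[0.178, -0.984, 0.001], [-0.984, -0.178, -0.0], [0.001, -0.001, -1.0]]
wrist_force: [0.6, -0.5, -0.5]
finger_gap: 16.5
grasp_force: 59.0
time: 21.0
ee_pos: [443.7, -368.5, 25.3]
ee_rot: [[0.178, -0.984, 0.0], [-0.984, -0.178, -0.0], [0.0, -0.0, -1.0]]
wrist_force: [-0.4, -0.5, -1.5]
finger_gap: 16.0
grasp_force: 59.0
```

```bash
python3 -m creep '[{"x":0,"y":0,"z":0.02,"rx":0,"ry":0,"rz":0},{"x":0,"y":0,"z":0.03,"rx":0,"ry":0,"rz":0},{"x":0,"y":0,"z":0.03,"rx":0,"ry":0,"rz":0}]';python3 -m creep '[{"x":0,"y":0,"z":0.02,"rx":0,"ry":0,"rz":0},{"x":0,"y":0,"z":0.02,"rx":0,"ry":0,"rz":0}]'
```

```text
time: 21.38
ee_pos: [443.6, -368.5, 23.9]
ee_rot: [[0.178, -0.984, -0.0], [-0.984, -0.178, 0.0], [-0.0, 0.0, -1.0]]
wrist_force: [0.6, 0.6, -0.1]
finger_gap: 16.3
grasp_force: 59.0
time: 21.62
ee_pos: [443.7, -368.5, 23.6]
ee_rot: [[0.178, -0.984, 0.0], [-0.984, -0.178, -0.0], [0.0, -0.0, -1.0]]
wrist_force: [-1.6, 1.7, 5.1]
finger_gap: 16.2
grasp_force: 59.7
```

```bash
python3 -m creep '[{"x":0,"y":0,"z":0,"rx":0,"ry":0,"rz":0},{"x":0,"y":0,"z":0,"rx":0,"ry":0,"rz":0},{"x":0,"y":0,"z":0,"rx":0,"ry":0,"rz":0},{"x":0,"y":0,"z":-0.5,"rx":0,"ry":0,"rz":0},{"x":0,"y":0,"z":-1.2,"rx":0,"ry":0,"rz":0},{"x":0,"y":0,"z":-2,"rx":0,"ry":0,"rz":0},{"x":0,"y":0,"z":-2.7,"rx":0,"ry":0,"rz":0},{"x":0,"y":0,"z":-2.9,"rx":0,"ry":0,"rz":0}]' 0.38; python3 go.py 436 -168.5 140 105 436 -168.5 20 105
```

```text
time: 22.62
ee_pos: [444.6, -368.9, 141.0]
ee_rot: [[0.178, -0.984, 0.003], [-0.984, -0.178, -0.001], [0.002, -0.003, -1.0]]
wrist_force: [0.8, -0.4, -0.1]
finger_gap: 32.2
grasp_force: 0.0
t 22.625 pos [ 444.6 -368.9  141. ] line 10.2 tilt [ 0.17 -0.08] j6 0.53 gap 32.2 grip 0.0 F [ 0.8 -0.4 -0.1]
[436.0, -168.5, 140.0, 105.0] -> xyz [-4.968 -0.681  0.017] rz 85.2
[436.0, -168.5, 20.0, 105.0] -> xyz [-4.973 -0.673  3.017] rz 85.2
```

```bash
python3 -m creep '[{"x":-0.5,"y":0,"z":0,"rx":0,"ry":0,"rz":8},{"x":-1.2,"y":-0.1,"z":0,"rx":0,"ry":0,"rz":18},{"x":-1.8,"y":-0.2,"z":0,"rx":0,"ry":0,"rz":28},{"x":-2.5,"y":-0.3,"z":0,"rx":0,"ry":0,"rz":38},{"x":-3.1,"y":-0.4,"z":0,"rx":0,"ry":0,"rz":48},{"x":-3.7,"y":-0.5,"z":0,"rx":0,"ry":0,"rz":58},{"x":-4.2,"y":-0.6,"z":0,"rx":0,"ry":0,"rz":68},{"x":-4.7,"y":-0.65,"z":0,"rx":0,"ry":0,"rz":78},{"x":-4.97,"y":-0.68,"z":0,"rx":0,"ry":0,"rz":85.2},{"x":-4.97,"y":-0.68,"z":0.6,"rx":0,"ry":0,"rz":85.2}]' 0.55; python3 -m creep '[{"x":0,"y":0,"z":0.8,"rx":0,"ry":0,"rz":0},{"x":0,"y":0,"z":1.6,"rx":0,"ry":0,"rz":0},{"x":0,"y":0,"z":2,"rx":0,"ry":0,"rz":0},{"x":0,"y":0,"z":2.1,"rx":0,"ry":0,"rz":0},{"x":0,"y":0,"z":2.1,"rx":0,"ry":0,"rz":0}]'; python3 go.py 436 -168.5 20 105
```

```text
time: 23.88
ee_pos: [436.1, -167.3, 115.6]
ee_rot: [[-0.966, -0.259, 0.003], [-0.259, 0.966, 0.0], [-0.003, -0.001, -1.0]]
wrist_force: [-0.4, -0.3, -0.5]
finger_gap: 47.1
grasp_force: 0.0
time: 24.5
ee_pos: [435.0, -168.0, 31.0]
ee_rot: [[-0.966, -0.259, -0.001], [-0.259, 0.966, -0.0], [0.001, 0.0, -1.0]]
wrist_force: [0.5, -0.9, -0.4]
finger_gap: 47.0
grasp_force: 0.0
t 24.5 pos [ 435. -168.   31.] line 105.0 tilt [-0.04 -0.  ] j6 -1.36 gap 47.0 grip 0.0 F [ 0.5 -0.9 -0.4]
[436.0, -168.5, 20.0, 105.0] -> xyz [-0.021 -0.018  0.275] rz 0.0
```

```bash
python3 -m creep '[{"x":-0.02,"y":-0.01,"z":0.15,"rx":0,"ry":0,"rz":0},{"x":-0.02,"y":-0.01,"z":0.28,"rx":0,"ry":0,"rz":0},{"x":-0.02,"y":-0.01,"z":0.28,"rx":0,"ry":0,"rz":0}]'; python3 -m creep '[{"x":0,"y":0,"z":0,"rx":0,"ry":0,"rz":0},{"x":0,"y":0,"z":0,"rx":0,"ry":0,"rz":0},{"x":0,"y":0,"z":0,"rx":0,"ry":0,"rz":0},{"x":0,"y":0,"z":0,"rx":0,"ry":0,"rz":0},{"x":0,"y":0,"z":0,"rx":0,"ry":0,"rz":0},{"x":0,"y":0,"z":0,"rx":0,"ry":0,"rz":0}]' 0.05;  python3 -m creep '[{"x":0,"y":0,"z":-0.2,"rx":0,"ry":0,"rz":0},{"x":0,"y":0,"z":-0.8,"rx":0,"ry":0,"rz":0},{"x":0,"y":0,"z":-1.7,"rx":0,"ry":0,"rz":0},{"x":0,"y":0,"z":-2.6,"rx":0,"ry":0,"rz":0},{"x":0,"y":0,"z":-3,"rx":0,"ry":0,"rz":0},{"x":0,"y":0,"z":-3,"rx":0,"ry":0,"rz":0}]'
python3 - <<'E'
from h import *
a=camera("top")[160:310,380:560,::-1]; b=camera("side")[80:230,230:450,::-1]
cv2.imwrite("pics/g6.png",cv2.convertScaleAbs(cv2.resize(np.hstack([a,b]),None,fx=2,fy=2,interpolation=cv2.INTER_CUBIC),alpha=1.3))
E
python3 go.py 512.5 -379 140 10.1
```

```text
time: 24.88
ee_pos: [435.8, -168.2, 19.7]
ee_rot: [[-0.966, -0.259, -0.0], [-0.259, 0.966, 0.0], [0.0, 0.0, -1.0]]
wrist_force: [-0.3, 0.3, -0.2]
finger_gap: 46.9
grasp_force: 0.0
time: 25.62
ee_pos: [436.2, -168.2, 20.3]
ee_rot: [[-0.966, -0.26, 0.001], [-0.26, 0.966, -0.0], [-0.0, -0.0, -1.0]]
wrist_force: [-2.1, 0.2, 6.0]
finger_gap: 16.0
grasp_force: 59.1
time: 26.38
ee_pos: [436.8, -168.1, 141.5]
ee_rot: [[-0.966, -0.259, 0.003], [-0.259, 0.966, 0.0], [-0.003, -0.001, -1.0]]
wrist_force: [0.2, -0.3, 0.3]
finger_gap: 16.4
grasp_force: 58.6
t 26.475 pos [ 435.6 -168.1  139.6] line 105.0 tilt [-0.01  0.02] j6 -1.36 gap 16.1 grip 58.6 F [-0.2 -0.2 -0.5]
[512.5, -379.0, 140.0, 10.1] -> xyz [-0.491 -5.591 -0.011] rz -85.1
```

View pics/g6.png

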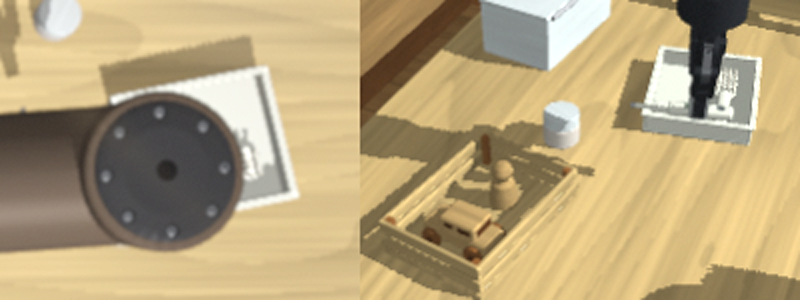

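The thermometer is held level and the brush lies in the tray. Next the thermometer goes to the other side of the tray.

```bash
python3 -m creep '[{"x":0,"y":-0.4,"z":0,"rx":0,"ry":0,"rz":-6},{"x":0,"y":-1,"z":0,"rx":0,"ry":0,"rz":-15},{"x":-0.1,"y":-1.7,"z":0,"rx":0,"ry":0,"rz":-25},{"x":-0.2,"y":-2.4,"z":0,"rx":0,"ry":0,"rz":-35},{"x":-0.2,"y":-3.1,"z":0,"rx":0,"ry":0,"rz":-45},{"x":-0.3,"y":-3.8,"z":0,"rx":0,"ry":0,"rz":-55},{"x":-0.4,"y":-4.4,"z":0,"rx":0,"ry":0,"rz":-65},{"x":-0.4,"y":-5,"z":0,"rx":0,"ry":0,"rz":-75},{"x":-0.49,"y":-5.5,"z":0,"rx":0,"ry":0,"rz":-83},{"x":-0.49,"y":-5.6,"z":0,"rx":0,"ry":0,"rz":-85}]'; python3 -m creep '[{"x":0,"y":0,"z":0.3,"rx":0,"ry":0,"rz":0},{"x":0,"y":0,"z":0.9,"rx":0,"ry":0,"rz":0},{"x":0,"y":0,"z":1.5,"rx":0,"ry":0,"rz":0},{"x":0,"y":0,"z":1.9,"rx":0,"ry":0,"rz":0},{"x":0,"y":0,"z":2,"rx":0,"ry":0,"rz":0},{"x":0,"y":0,"z":2,"rx":0,"ry":0,"rz":0}]'; python3 go.py 512.5 -379 24 10.1
```

```text
time: 27.72
ee_pos: [512.6, -380.2, 137.7]
ee_rot: [[0.176, -0.984, -0.003], [-0.984, -0.176, 0.001], [-0.002, 0.003, -1.0]]
wrist_force: [-0.3, 0.2, -0.7]
finger_gap: 16.1
grasp_force: 58.7
time: 28.48
ee_pos: [513.2, -379.4, 59.9]
ee_rot: [[0.174, -0.985, -0.0], [-0.985, -0.174, -0.0], [0.0, 0.0, -1.0]]
wrist_force: [0.2, 0.5, 0.4]
finger_gap: 15.6
grasp_force: 58.7
t 28.475 pos [ 513.2 -379.4   59.9] line 10.0 tilt [-0.01 -0.  ] j6 0.51 gap 15.6 grip 58.7 F [0.2 0.5 0.4]
[512.5, -379.0, 24.0, 10.1] -> xyz [-0.012  0.014  0.897] rz -0.1
```

```bash
python3 -m creep '[{"x":0,"y":0,"z":0.4,"rx":0,"ry":0,"rz":0},{"x":0,"y":0,"z":0.7,"rx":0,"ry":0,"rz":0},{"x":0,"y":0,"z":0.8,"rx":0,"ry":0,"rz":0},{"x":0,"y":0,"z":0.85,"rx":0,"ry":0,"rz":0},{"x":0,"y":0,"z":0.87,"rx":0,"ry":0,"rz":0},{"x":0,"y":0,"z":0.87,"rx":0,"ry":0,"rz":0}]'; python3 -m creep '[{"x":0,"y":0,"z":0.02,"rx":0,"ry":0,"rz":0},{"x":0,"y":0,"z":0.03,"rx":0,"ry":0,"rz":0},{"x":0,"y":0,"z":0.03,"rx":0,"ry":0,"rz":0}]'
```

```text
time: 29.22
ee_pos: [513.2, -379.5, 25.4]
ee_rot: [[0.174, -0.985, 0.0], [-0.985, -0.174, -0.0], [0.0, -0.0, -1.0]]
wrist_force: [0.5, 1.1, 0.1]
finger_gap: 16.1
grasp_force: 58.7
time: 29.6
ee_pos: [513.2, -379.5, 24.4]
ee_rot: [[0.174, -0.985, 0.0], [-0.985, -0.174, -0.0], [0.0, -0.0, -1.0]]
wrist_force: [-0.4, 1.4, 4.3]
finger_gap: 15.8
grasp_force: 59.2
```

```bash
python3 -m creep '[{"x":0,"y":0,"z":0,"rx":0,"ry":0,"rz":0},{"x":0,"y":0,"z":0,"rx":0,"ry":0,"rz":0},{"x":0,"y":0,"z":0,"rx":0,"ry":0,"rz":0},{"x":0,"y":0,"z":-0.5,"rx":0,"ry":0,"rz":0},{"x":0,"y":0,"z":-1.2,"rx":0,"ry":0,"rz":0},{"x":0,"y":0,"z":-2,"rx":0,"ry":0,"rz":0},{"x":0,"y":0,"z":-2.7,"rx":0,"ry":0,"rz":0},{"x":0,"y":0,"z":-3,"rx":0,"ry":0,"rz":0}]' 0.33; python3 go.py 624 207.3 150 10.1
```

```text
time: 30.6
ee_pos: [513.7, -379.7, 145.6]
ee_rot: [[0.174, -0.985, 0.002], [-0.985, -0.174, -0.001], [0.001, -0.002, -1.0]]
wrist_force: [-0.0, -1.2, -0.3]
finger_gap: 27.9
grasp_force: 0.0
t 30.6 pos [ 513.7 -379.7  145.6] line 10.0 tilt [ 0.13 -0.05] j6 0.51 gap 27.9 grip 0.0 F [-0.  -1.2 -0.3]
[624.0, 207.3, 150.0, 10.1] -> xyz [-13.969  -5.274  -0.118] rz -0.1
```

```bash
python3 -m creep '[{"x":-0.8,"y":-0.3,"z":-0.1,"rx":0,"ry":0,"rz":0},{"x":-2,"y":-0.75,"z":-0.1,"rx":0,"ry":0,"rz":0},{"x":-3.4,"y":-1.3,"z":-0.1,"rx":0,"ry":0,"rz":0},{"x":-4.8,"y":-1.8,"z":-0.1,"rx":0,"ry":0,"rz":0},{"x":-6.2,"y":-2.35,"z":-0.1,"rx":0,"ry":0,"rz":0},{"x":-7.6,"y":-2.9,"z":-0.1,"rx":0,"ry":0,"rz":0},{"x":-9,"y":-3.4,"z":-0.1,"rx":0,"ry":0,"rz":0},{"x":-10.4,"y":-3.9,"z":-0.1,"rx":0,"ry":0,"rz":0},{"x":-11.8,"y":-4.45,"z":-0.1,"rx":0,"ry":0,"rz":0},{"x":-13,"y":-4.9,"z":-0.1,"rx":0,"ry":0,"rz":0}]' 1; python3 -m creep '[{"x":-0.7,"y":-0.3,"z":0,"rx":0,"ry":0,"rz":0},{"x":-0.97,"y":-0.37,"z":0,"rx":0,"ry":0,"rz":0},{"x":-0.97,"y":-0.37,"z":0,"rx":0,"ry":0,"rz":0},{"x":-0.97,"y":-0.37,"z":0,"rx":0,"ry":0,"rz":0}]'; python3 go.py 624 207.3 30 10.1
python3 - <<'E'
from h import *
a=camera("top")[150:300,390:550,::-1]; b=camera("side")[60:310,180:450,::-1]
a=cv2.resize(a,(266,250),interpolation=cv2.INTER_CUBIC)
cv2.imwrite("pics/g7.png",cv2.convertScaleAbs(cv2.resize(np.hstack([a,b]),None,fx=1.45,fy=1.45,interpolation=cv2.INTER_CUBIC),alpha=1.3))
E
```

```text
time: 31.85
ee_pos: [615.2, 169.0, 147.0]
ee_rot: [[0.175, -0.985, -0.001], [-0.985, -0.175, -0.0], [0.0, 0.001, -1.0]]
wrist_force: [0.5, -0.5, 0.1]
finger_gap: 85.4
grasp_force: 0.0
time: 32.35
ee_pos: [623.0, 206.3, 147.8]
ee_rot: [[0.173, -0.985, -0.0], [-0.985, -0.173, -0.0], [0.0, 0.0, -1.0]]
wrist_force: [0.2, -0.7, 0.5]
finger_gap: 85.4
grasp_force: 0.0
t 32.35 pos [623.  206.3 147.8] line 10.0 tilt [-0.02 -0.01] j6 -0.44 gap 85.4 grip 0.0 F [ 0.2 -0.7  0.5]
[624.0, 207.3, 30.0, 10.1] -> xyz [-0.022 -0.03   2.946] rz -0.1
```

View pics/g7.png

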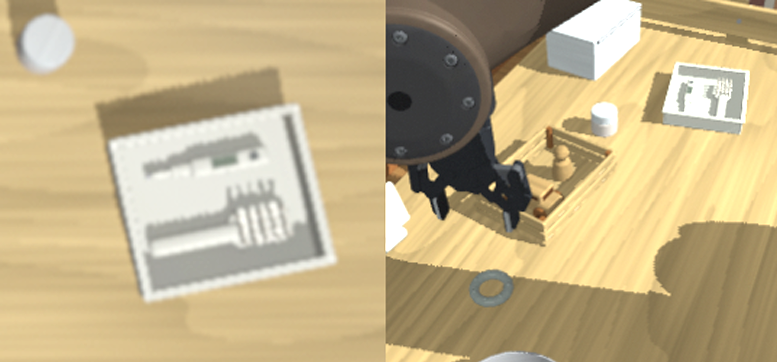

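The thermometer and brush lie flat side by side in the tray, and the car and doll stand in the crate. The ring is at (490,288) in the side crop with the open gripper above it. I'll descend on it.

```bash
python3 -m creep '[{"x":-0.02,"y":-0.02,"z":0.6,"rx":0,"ry":0,"rz":0},{"x":-0.02,"y":-0.02,"z":1.4,"rx":0,"ry":0,"rz":0},{"x":-0.02,"y":-0.02,"z":2.2,"rx":0,"ry":0,"rz":0},{"x":-0.02,"y":-0.02,"z":2.8,"rx":0,"ry":0,"rz":0},{"x":-0.02,"y":-0.02,"z":2.95,"rx":0,"ry":0,"rz":0},{"x":-0.02,"y":-0.02,"z":2.95,"rx":0,"ry":0,"rz":0},{"x":-0.02,"y":-0.02,"z":3.1,"rx":0,"ry":0,"rz":0},{"x":-0.02,"y":-0.02,"z":3.2,"rx":0,"ry":0,"rz":0},{"x":-0.02,"y":-0.02,"z":3.2,"rx":0,"ry":0,"rz":0}]'; python3 -m creep '[{"x":0,"y":0,"z":0.1,"rx":0,"ry":0,"rz":0},{"x":0,"y":0,"z":0.16,"rx":0,"ry":0,"rz":0},{"x":0,"y":0,"z":0.16,"rx":0,"ry":0,"rz":0}]'
```

```text
time: 33.58
ee_pos: [623.8, 208.5, 19.9]
ee_rot: [[0.174, -0.985, -0.0], [-0.985, -0.174, 0.0], [-0.0, 0.0, -1.0]]
wrist_force: [-0.1, -0.4, -1.0]
finger_gap: 85.2
grasp_force: 0.0
time: 33.95
ee_pos: [623.7, 208.4, 13.2]
ee_rot: [[0.174, -0.985, -0.0], [-0.985, -0.174, -0.0], [0.0, 0.001, -1.0]]
wrist_force: [0.2, 0.1, 0.3]
finger_gap: 85.5
grasp_force: 0.0
```

```bash
python3 -m creep '[{"x":0,"y":0,"z":0,"rx":0,"ry":0,"rz":0},{"x":0,"y":0,"z":0,"rx":0,"ry":0,"rz":0},{"x":0,"y":0,"z":0,"rx":0,"ry":0,"rz":0},{"x":0,"y":0,"z":0,"rx":0,"ry":0,"rz":0}]' 0.65
```

```text
time: 34.45
ee_pos: [624.3, 208.7, 14.2]
ee_rot: [[0.175, -0.985, 0.001], [-0.985, -0.175, 0.0], [-0.0, -0.001, -1.0]]
wrist_force: [-1.0, -0.8, 5.8]
finger_gap: 60.5
grasp_force: 64.9
```

```bash
python3 -m creep '[{"x":0,"y":0,"z":-0.2,"rx":0,"ry":0,"rz":0},{"x":0,"y":0,"z":-0.8,"rx":0,"ry":0,"rz":0},{"x":0,"y":0,"z":-1.7,"rx":0,"ry":0,"rz":0},{"x":0,"y":0,"z":-2.6,"rx":0,"ry":0,"rz":0},{"x":0,"y":0,"z":-3,"rx":0,"ry":0,"rz":0},{"x":0,"y":0,"z":-3,"rx":0,"ry":0,"rz":0}]'
python3 - <<'E'
from h import *
a=camera("top")[180:280,100:210,::-1]; b=camera("side")[230:400,180:400,::-1]
a=cv2.resize(a,(187,170),interpolation=cv2.INTER_CUBIC)
cv2.imwrite("pics/g8.png",cv2.convertScaleAbs(cv2.resize(np.hstack([a,b]),None,fx=1.9,fy=1.9,interpolation=cv2.INTER_CUBIC),alpha=1.3))
E
python3 go.py 488.5 373 134 10.1
```

```text
time: 35.2
ee_pos: [624.2, 208.8, 134.4]
ee_rot: [[0.174, -0.985, 0.001], [-0.985, -0.174, 0.001], [-0.001, -0.002, -1.0]]
wrist_force: [0.3, -0.6, 0.2]
finger_gap: 59.9
grasp_force: 64.8
t 35.3 pos [623.1 208.1 132.1] line 10.0 tilt [-0.1  -0.03] j6 -0.44 gap 60.4 grip 64.8 F [-0.6  1.  -0.6]
[488.5, 373.0, 134.0, 10.1] -> xyz [-4.643  2.597 -0.043] rz -0.1
```

View pics/g8.png

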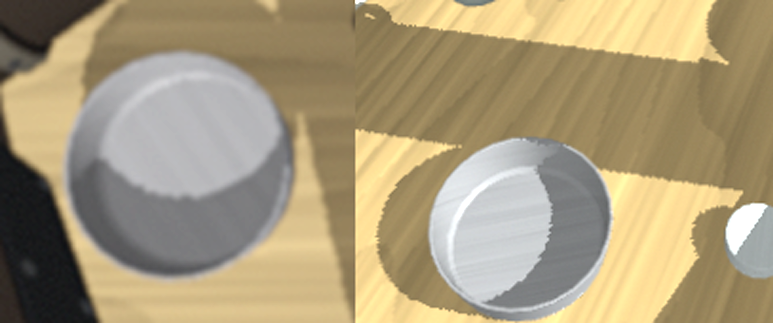

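The bowl rim is centred at about (155.2,231) in the full top image, which gives (489,373) in world coordinates. The ring has left the table in the gripper, so I'll move it over the bowl.

```bash
python3 -m creep '[{"x":-0.6,"y":0.3,"z":0,"rx":0,"ry":0,"rz":0},{"x":-1.4,"y":0.8,"z":0,"rx":0,"ry":0,"rz":0},{"x":-2.4,"y":1.3,"z":0,"rx":0,"ry":0,"rz":0},{"x":-3.4,"y":1.9,"z":0,"rx":0,"ry":0,"rz":0},{"x":-4.2,"y":2.35,"z":0,"rx":0,"ry":0,"rz":0},{"x":-4.6,"y":2.55,"z":0,"rx":0,"ry":0,"rz":0},{"x":-4.63,"y":2.6,"z":0,"rx":0,"ry":0,"rz":0},{"x":-4.63,"y":2.6,"z":0.4,"rx":0,"ry":0,"rz":0},{"x":-4.63,"y":2.6,"z":1,"rx":0,"ry":0,"rz":0}]'; python3 -m creep '[{"x":0,"y":0,"z":0.5,"rx":0,"ry":0,"rz":0},{"x":0,"y":0,"z":1,"rx":0,"ry":0,"rz":0},{"x":0,"y":0,"z":1.4,"rx":0,"ry":0,"rz":0},{"x":0,"y":0,"z":1.6,"rx":0,"ry":0,"rz":0},{"x":0,"y":0,"z":1.7,"rx":0,"ry":0,"rz":0},{"x":0,"y":0,"z":1.7,"rx":0,"ry":0,"rz":0}]'; python3 go.py 489 372.7 19 10.1
```

```text
time: 36.42
ee_pos: [489.9, 371.9, 92.5]
ee_rot: [[0.173, -0.985, 0.0], [-0.985, -0.173, 0.001], [-0.0, -0.0, -1.0]]
wrist_force: [-0.2, 0.7, -0.6]
finger_gap: 60.1
grasp_force: 64.8
time: 37.17
ee_pos: [489.3, 372.8, 25.6]
ee_rot: [[0.174, -0.985, 0.0], [-0.985, -0.174, 0.0], [-0.0, -0.0, -1.0]]
wrist_force: [-0.2, -0.7, -0.3]
finger_gap: 60.5
grasp_force: 64.8
t 37.175 pos [489.3 372.8  25.6] line 10.0 tilt [0.01 0.01] j6 -0.79 gap 60.5 grip 64.8 F [-0.2 -0.7 -0.3]
[489.0, 372.7, 19.0, 10.1] -> xyz [0.001 0.009 0.165] rz -0.1
```

```bash
python3 -m creep '[{"x":0,"y":0,"z":0.1,"rx":0,"ry":0,"rz":0},{"x":0,"y":0,"z":0.16,"rx":0,"ry":0,"rz":0},{"x":0,"y":0,"z":0.16,"rx":0,"ry":0,"rz":0}]';python3 -m creep '[{"x":0,"y":0,"z":0.02,"rx":0,"ry":0,"rz":0},{"x":0,"y":0,"z":0.03,"rx":0,"ry":0,"rz":0},{"x":0,"y":0,"z":0.03,"rx":0,"ry":0,"rz":0}]'
```

```text
time: 37.55
ee_pos: [489.1, 372.7, 19.1]
ee_rot: [[0.174, -0.985, -0.0], [-0.985, -0.174, -0.0], [0.0, 0.0, -1.0]]
wrist_force: [0.8, -0.0, -0.6]
finger_gap: 60.3
grasp_force: 64.8
time: 37.92
ee_pos: [489.2, 372.8, 18.2]
ee_rot: [[0.174, -0.985, 0.0], [-0.985, -0.174, 0.0], [-0.0, -0.0, -1.0]]
wrist_force: [-0.6, 0.6, 2.3]
finger_gap: 60.3
grasp_force: 65.0
```

```bash
python3 -m creep '[{"x":0,"y":0,"z":0,"rx":0,"ry":0,"rz":0},{"x":0,"y":0,"z":0,"rx":0,"ry":0,"rz":0},{"x":0,"y":0,"z":0,"rx":0,"ry":0,"rz":0},{"x":0,"y":0,"z":-0.3,"rx":0,"ry":0,"rz":0},{"x":0,"y":0,"z":-1,"rx":0,"ry":0,"rz":0},{"x":0,"y":0,"z":-2,"rx":0,"ry":0,"rz":0},{"x":0,"y":0,"z":-3,"rx":0,"ry":0,"rz":0},{"x":0,"y":0,"z":-4,"rx":0,"ry":0,"rz":0},{"x":0,"y":0,"z":-5,"rx":0,"ry":0,"rz":0}]' 0.86; python3 go.py 300 600 240 10.1
```

```text
time: 39.05
ee_pos: [489.1, 372.5, 220.4]
ee_rot: [[0.174, -0.985, 0.001], [-0.985, -0.174, 0.001], [-0.001, -0.001, -1.0]]
wrist_force: [-0.1, 0.6, -0.6]
finger_gap: 73.6
grasp_force: 0.0
t 39.05 pos [489.1 372.5 220.4] line 10.0 tilt [0.04 0.05] j6 -0.79 gap 73.6 grip 0.0 F [-0.1  0.6 -0.6]
[300.0, 600.0, 240.0, 10.1] -> xyz [-6.424  3.663 -0.489] rz -0.1
```

```bash
python3 -m creep '[{"x":-1,"y":0.6,"z":-0.2,"rx":0,"ry":0,"rz":0},{"x":-2.2,"y":1.3,"z":-0.4,"rx":0,"ry":0,"rz":0},{"x":-3.4,"y":2,"z":-0.5,"rx":0,"ry":0,"rz":0},{"x":-4.6,"y":2.7,"z":-0.5,"rx":0,"ry":0,"rz":0},{"x":-5.6,"y":3.3,"z":-0.5,"rx":0,"ry":0,"rz":0},{"x":-6.3,"y":3.6,"z":-0.5,"rx":0,"ry":0,"rz":0},{"x":-6.4,"y":3.66,"z":-0.5,"rx":0,"ry":0,"rz":0},{"x":-6.4,"y":3.66,"z":-0.5,"rx":0,"ry":0,"rz":0}]'
python3 - <<'E'
from h import *
a=camera("top")[80:290,110:540,::-1]; b=camera("side")[80:400,180:450,::-1]
cv2.imwrite("pics/end.png",cv2.convertScaleAbs(np.hstack([cv2.resize(a,(516,252),interpolation=cv2.INTER_CUBIC),np.zeros((252,2,3),np.uint8),cv2.resize(b,(213,252),interpolation=cv2.INTER_AREA)]),alpha=1.3))
E
```

```text
time: 40.05
ee_pos: [300.6, 599.0, 238.0]
ee_rot: [[0.174, -0.985, -0.0], [-0.985, -0.174, -0.0], [0.0, 0.0, -1.0]]
wrist_force: [0.2, -1.0, 0.8]
finger_gap: 73.1
grasp_force: 0.0
```

View pics/end.png

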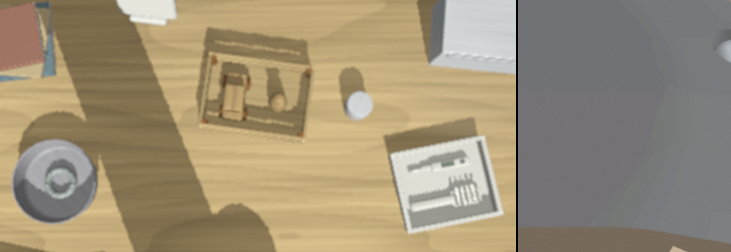

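The top view shows the ring flat in the bowl (60,182), the car and doll upright in the crate, the brush and thermometer in the tray, and the jar unmoved at (358,105). The arm blocks the side view, but it is clear of everything, so I'm handing in.

```bash
python3 -c "
from bench import *
print(finish_job())"
```

```text
the job is handed in; nothing more can be done
None
```

The job is handed in after about 40 s of robot time: the car and doll stand in the crate, the brush and thermometer lie side by side in the tray, the teething ring lies flat in the bowl, and the cream jar was not moved.

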